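Set out the coating and bonding station

ROBOT

A 7-joint arm with a two-finger parallel gripper is mounted at the origin on the work surface. World frame = base frame: x ahead of the robot, y to its left, z up, the work surface at z = 0. Lengths are in mm, angles in rad, forces in N, time in s.
With the tool pointing down it reaches from about 400 to 875 mm from the base axis. Payload 4.4 kg.
Tool frame: the origin (TCP) lies at the very end of the fingers, on their centre line; the grasp point (between the pads) lies 19 mm behind it; z points along the fingers, y is the direction in which the jaws open and shut (so a half turn about z gives the same grasp; the last joint's range is limited). The gripper opens to 85 mm and grips with 20 to 120 N. Pads are 22 mm wide; open, the fingers measure 114 mm over their backs; the gripper's body (76 mm by 85 mm) begins 54 mm behind the grasp point. The pads swing forward as they close: fully open they stand 13 mm farther back than shut.
Start: joints at [-0.066, 0.628, 0.038, 1.517, -0.027, 0.996, -0.02], TCP at [650.014, 0.027, 231.313] pointing down, gripper open.
Joint ranges: [-3.06, 3.06], [-0.37, 2.12], [-1.25, 1.32], [0.18, 2.47], [-1.1, 4.24], [0.23, 1.98], [-2.94, 2.94]. Speed limits (rad/s): [2.57, 2.57, 3.14, 3.14, 3.14, 3.14, 3.14].

INTERFACE

Orientations are given as a rotation vector (axis times angle).
In Python, from workcell import robot, let_go, close, planner, optics, workorder, spotter, sensors gives the robot as it stands. Calls block until the motion is done:
- robot.movep(position, orientation): joint-space move of the TCP to a pose.
- robot.move_l(position, speed=150, attitude=None): straight line of the TCP; attitude=None keeps the orientation; speed is the mean speed in mm/s.
- robot.move_joints(angles): joint-space move.
- let_go() and close(grip_force=None): open the fingers fully, or close them until they stop; grip_force is the grip in N (None keeps the last).
- robot.hold(seconds).
- planner.ik(position, orientation): joint angles nearest the present ones, or None.
- optics.grab_frame(name): name is "scene" or "side" or "wrist"; returns a dict with "image" (420x560x3 uint8, red, green, blue), "fx", "fy", "cx", "cy" (pixels), "extrinsics" (4x4, takes a point from camera to world coordinates); the wrist camera has in their place "hand_eye" (4x4, takes a point from camera to tool coordinates, whose origin is the TCP and whose axes are the flange's). Camera axes: x right, y down, z forward; pixel columns grow to the right and rows downward; lengths in mm; the calibration is good to about 2 mm. A picture is of the moment at which its call begins: read the wrist's pose just before it. There is no depth.
A pose or a line that the arm cannot do raises robot.MotionError and nothing moves.
- workorder.finish_job(): hands the job in, once; it reports no verdict.
Trained networks look in the newest picture that a camera, given by its name, has taken for a name from the list of things; names that differ only in an ending like _2 or _b are one class to them, and where a whole thing is asked for, a point or a joint stands for the part that bears it (a point fixed in the world has none). Each returns a list of dicts, best first, with "p" (0 to 1); they miss things now and then, are a little off and sometimes report something else, mostly with a low value. They report only what shows in the picture. A call takes as long as a camera call. They do not tell look-alikes from the thing itself.
- spotter.silhouettes(camera, name): "mask" (420x560 bool, what is visible of it) and "extent" ([left, top, width, height] in pixels, round what is visible of it).
- spotter.spot_point(camera, name): "position" ([column, row] in pixels: a listed point, or the origin of a listed thing).
Readings, each from a call of its own:
- sensors.read_t(): time.
- sensors.read_joint_positions(): joint angles.
- sensors.read_qd(): joint speeds.
- sensors.read_joint_torque(): joint torques, N m.
- sensors.read_ee_pos(): TCP position.
- sensors.read_eef_rot(): TCP orientation.
- sensors.read_wrist_force(): force on the tool from outside, world axes, zero at the start.
- sensors.read_wrist_torque(): the same for the moment, N m.
- sensors.read_finger_gap(): finger opening in mm.
Only numpy, scipy, OpenCV 4.12 (cv2) and the standard library are available. Lean on these libraries where they do the work, as an engineer would, in place of code of your own. Each camera call takes 0.05 s, during which the arm holds its last target. There are 200 camera calls.

TASK

Set out the station on the black mat for the next wafer: first put the aluminium wafer carrier in the middle of the hot plate, then stand the steel weight centrally on top of the carrier. Stand the amber bottle on the mat midway between the hot plate and the spin coater, and lay the chip box, lid up, on the mat in front of the spin coater (the side with its buttons), centred on it, parallel to its front panel and 40 mm clear of it. Leave everything standing upright and released, and do not disturb the beaker or the glass dish.

Things in the scene. Friction and masses are not known exactly. Their poses are not given: they have to be found in the camera images.
- mat: Black rubber mat, 3 mm thick, lying on the steel bench, 255 x 520 mm, fixed. Its origin is at bench level (its underside), exactly midway between the hot plate and the spin coater, which stand on it 360 mm apart (centre to centre) along its y axis. Its x axis points away from the robot, within 0.2 rad; it reaches 175 mm to -x and 80 mm to +x of its origin, and 260 mm to either side.
- hotplate: Hot plate, fixed on the mat: white box 150 mm deep (x), 140 mm wide (y), 48 mm high, with a flat square aluminium plate of 120 x 120 mm on top; upper face 60 mm above its origin. Origin: centre of its underside, on the mat. Its -x side is the front, with a display and a dial. Which side of the mat it stands on varies.
- coater: Spin coater, fixed on the mat: grey box 150 mm deep (x), 140 mm wide (y), 40 mm high, with an open white round bowl of 128 mm diameter on top (rim 64 mm above its origin) and a small black chuck in it. Origin: centre of its underside, on the mat. Its front panel is the -x face, 75 mm from the origin, with a green and a red button (4 mm proud). Its axes are parallel to the mat's. It stands on the other side of the mat from the hot plate.
- carrier: Wafer carrier, loose: flat aluminium disc, 56 mm in diameter, 16 mm high, with a thin dark wafer on its flat top; about 90 g. Origin: centre of its underside, z up. Starts on the bench beside the mat.
- weight: Steel weight, loose: base 44 mm in diameter and 18 mm high, a neck of 16 mm, and above it a round knob 24 mm in diameter from 28 to 54 mm height, to be gripped; about 0.2 to 0.4 kg. Origin: centre of its flat underside, z up. Starts on the bench beside the mat.
- bottle: Amber bottle, loose, closed: body 44 mm in diameter up to 62 mm height, then a shoulder and a black cap 32 mm in diameter from 72 to 94 mm; about 0.1 to 0.16 kg. Origin: centre of its underside, z up. Starts upright on the bench beside the mat.
- chipbox: Chip box, loose, closed: flat rectangular plastic box with grey lower part and white lid, 36 mm (its x) by 80 mm (its y), 30 mm high; about 80 g. Origin: centre of its underside, z up. Either long side may face the coater. Starts on the bench beside the mat.
- beaker: Bystander: empty glass beaker, 48 mm in diameter, 60 mm high, loose, standing beyond the mat. Origin: centre of its underside.
- dish: Bystander: shallow glass dish, 90 mm in diameter, 16 mm high, beyond the mat. Origin: centre of its underside.
Mind the look-alikes: they are no part of the job. Several things have the shape of the bottle; the one meant has the colours described above. Leave any red look-alike of the weight alone.

How it is judged (in metres and radians):
On the way, in this order (a step that is already met when the one before it is completed fails the run):
1. the carrier lies in the middle of the hot plate (horizontal distance between carrier and hotplate below 0.012 m and z of carrier in the frame of hotplate between 0.056 and 0.064 m), for 0.2 s.
2. the weight stands centrally on the carrier, on the hot plate (all of step 1 and horizontal distance between weight and carrier below 0.01 m and z of weight in the frame of carrier between 0.012 and 0.02 m), for 0.2 s.
At the end, for the whole second after the job is handed in: Carrier flat on the hot plate, 12 mm from its centre at most; weight on it, 10 mm; bottle on the mat, 15 mm from midway; chip box on the mat before the coater, 40 mm clear and centred, each within 15 mm, parallel within 0.17 rad; all upright (0.1 rad) and at rest (all of step 2 and horizontal distance between bottle and mat below 0.015 m and z of bottle in the frame of mat between -0.001 and 0.007 m and x of chipbox in the frame of coater between -0.148 and -0.118 m and y of chipbox in the frame of coater between -0.015 and 0.015 m and z of chipbox in the frame of coater between -0.004 and 0.004 m and angle between the y axis of chipbox and the y axis of coater, either way round below 0.17 rad and angle between each of carrier, weight, bottle, chipbox's own z axis and vertical below 0.1 rad and linear speed of each of carrier, weight, bottle, chipbox below 0.02 m/s and angular speed of each of carrier, weight, bottle, chipbox below 0.2 rad/s); the robot touches nothing.
It fails at once if a bystander (beaker or dish) was moved more than 15 mm (distance of any of beaker, dish from where it was at the start of the episode above 0.015 m).
It also fails if it takes over 112 s, if anything falls off the work surface, if the arm or the gripper's body presses on something with over 40 N, if the wrist force passes 120 N, or if a joint passes its speed limit or range.

## Working session

There is one attempt and no reset: what is moved stays moved. The work goes in short steps, each a Python script; the robot and the scene stay as the last script left them, time stands still between calls to the robot, and variables do not carry over. Pictures are saved under pics/ and viewed, on a budget of 14 in all, crops included, one or two more only if the job needs it, and the job is handed in when it is done.

```bash
ls; mkdir -p pics
python3 - <<'E'
from workcell import *
import cv2,numpy as np
for c in("scene","side"):
    f=optics.grab_frame(c); cv2.imwrite(f"pics/{c}0.png",f["image"][:,:,::-1])
    print(c,f["fx"],f["fy"],f["cx"],f["cy"],np.round(f["extrinsics"],3).tolist())
    for n in("mat","hotplate","coater","carrier","weight","bottle","chipbox","beaker","dish"):
        print(n,[(np.round(d["position"],1).tolist(),round(d["p"],2)) for d in spotter.spot_point(c,n)])
f=optics.grab_frame("wrist");print(np.round(f["hand_eye"],3).tolist(),f["fx"],f["cx"],f["cy"]); print(sensors.read_t(),sensors.read_eef_rot())
E
```

```text
pics
scene 391.39962614410337 391.39962614410337 274.5223856370498 206.22367789715386 [[0.166, 0.854, -0.493, 1183.428], [0.986, -0.142, 0.087, -75.181], [0.005, -0.5, -0.866, 1059.298], [0.0, 0.0, 0.0, 1.0]]
mat [([260.8, 209.6], 0.66), ([315.8, 198.7], 0.25)]
hotplate []
coater [([313.6, 196.7], 0.92)]
carrier [([139.1, 181.9], 0.8)]
weight [([146.2, 227.1], 0.55), ([145.2, 252.5], 0.55)]
bottle [([379.2, 185.8], 0.83), ([410.1, 197.0], 0.76), ([348.8, 188.5], 0.75)]
chipbox [([366.1, 155.6], 0.75)]
beaker [([318.4, 260.3], 0.72)]
dish [([143.1, 224.1], 0.58), ([240.7, 275.1], 0.57)]
side 408.84664365445366 408.84664365445366 279.53540182577444 209.971674150646 [[0.847, -0.338, 0.41, 123.629], [-0.531, -0.543, 0.65, -719.994], [0.003, -0.769, -0.64, 771.533], [0.0, 0.0, 0.0, 1.0]]
mat [([284.4, 228.2], 0.96)]
hotplate []
coater [([250.9, 194.8], 0.75)]
carrier [([317.6, 358.1], 0.82)]
weight [([396.4, 306.6], 0.93), ([371.3, 319.8], 0.59)]
bottle [([225.6, 175.4], 0.84), ([216.3, 169.2], 0.61), ([219.5, 146.0], 0.51)]
chipbox [([182.9, 176.7], 0.68)]
beaker [([313.1, 183.8], 0.8)]
dish [([331.3, 266.5], 0.7), ([361.5, 221.3], 0.61)]
[[0.0, -0.951, -0.309, 79.523], [1.0, 0.001, -0.001, -0.22], [0.001, -0.309, 0.951, -142.903], [0.0, 0.0, 0.0, 1.0]] 320.3761627317525 282.3002325142496 206.36310511298097
1.05 [-2.22140195e+00 -2.22146098e+00 -7.09063871e-06]
```

View pictures.

View pics/scene0.png

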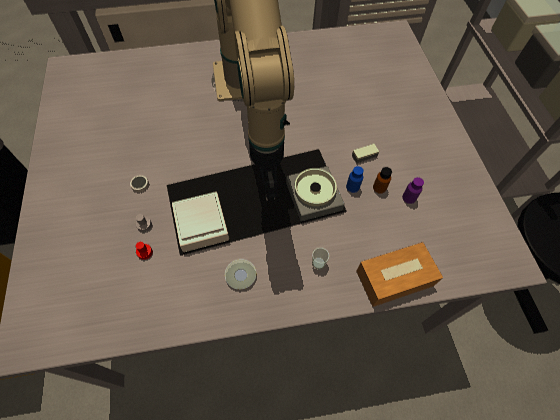

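View pics/side0.png

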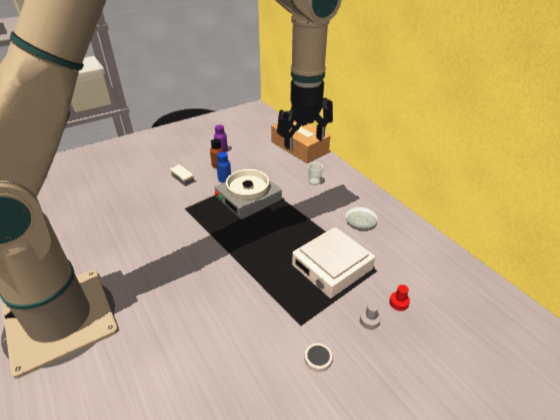

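```bash
cat > h.py <<'E'
from workcell import *
import cv2,numpy as np
from scipy.spatial.transform import Rotation as R
def down(yaw): # jaw (tool y) direction at angle yaw from world x
    y=np.array([np.cos(yaw),np.sin(yaw),0]);z=np.array([0,0,-1.]);x=np.cross(y,z)
    return R.from_matrix(np.c_[x,y,z]).as_rotvec()
def snap(c,save=None):
    if c=="wrist":
        T=np.eye(4);T[:3,:3]=R.from_rotvec(sensors.read_eef_rot()).as_matrix();T[:3,3]=sensors.read_ee_pos()
    f=optics.grab_frame(c)
    f["T"]=T@f["hand_eye"] if c=="wrist" else f["extrinsics"]
    if save: cv2.imwrite(f"pics/{save}.png",f["image"][:,:,::-1]); np.savez(f"pics/{save}.npz",T=f["T"],k=[f["fx"],f["fy"],f["cx"],f["cy"]])
    return f
def plane(T,k,px,z):
    d=T[:3,:3]@np.array([(px[0]-k[2])/k[0],(px[1]-k[3])/k[1],1.]);o=T[:3,3]
    return (o+d*(z-o[2])/d[2])[:2]
def onplane(f,px,z): return plane(f["T"],[f["fx"],f["fy"],f["cx"],f["cy"]],px,z)
def spots(f,c,names):
    for n,z in names:
        print(n,[(np.round(d["position"]).tolist(),np.round(onplane(f,d["position"],z)).tolist(),round(d["p"],2)) for d in spotter.spot_point(c,n)])
def project(f,p):
    q=np.linalg.inv(f["T"])@np.r_[p,1.]; return [f["fx"]*q[0]/q[2]+f["cx"],f["fy"]*q[1]/q[2]+f["cy"]]
E
python3 - <<'E'
from h import *
N=[("mat",0),("hotplate",3),("coater",3),("carrier",0),("weight",0),("bottle",0),("chipbox",0),("beaker",0),("dish",0)]
f=snap("scene");spots(f,"scene",N)
f=snap("side");spots(f,"side",N)
for i,y in enumerate((-190,190)):
    robot.movep([560,y,260],down(np.pi/2)); print(sensors.read_joint_positions())
    f=snap("wrist",f"w{i}");print(np.round(f["T"],2).tolist());spots(f,"wrist",N)
print(sensors.read_t())
E
```

```text
mat [([261.0, 209.0], [582.0, -12.0], 0.85)]
hotplate [([198.0, 225.0], [608.0, -210.0], 0.63)]
coater [([312.0, 198.0], [572.0, 154.0], 0.61)]
carrier [([142.0, 182.0], [422.0, -375.0], 0.59)]
weight [([144.0, 225.0], [581.0, -370.0], 0.79), ([143.0, 254.0], [676.0, -373.0], 0.68)]
bottle [([351.0, 185.0], [543.0, 290.0], 0.9), ([409.0, 199.0], [625.0, 457.0], 0.76), ([381.0, 188.0], [570.0, 380.0], 0.73), ([310.0, 200.0], [576.0, 147.0], 0.42)]
chipbox [([368.0, 154.0], [429.0, 378.0], 0.72)]
beaker [([262.0, 209.0], [584.0, -7.0], 0.59), ([321.0, 260.0], [780.0, 133.0], 0.55)]
dish [([238.0, 275.0], [785.0, -108.0], 0.7)]
mat [([287.0, 227.0], [595.0, -11.0], 0.76)]
hotplate [([336.0, 267.0], [618.0, -205.0], 0.85)]
coater []
carrier []
weight [([368.0, 322.0], [578.0, -370.0], 0.71), ([396.0, 306.0], [663.0, -370.0], 0.58)]
bottle [([220.0, 148.0], [620.0, 472.0], 0.73), ([227.0, 176.0], [566.0, 302.0], 0.67), ([217.0, 166.0], [561.0, 371.0], 0.64), ([320.0, 356.0], [438.0, -380.0], 0.34)]
chipbox [([180.0, 178.0], [431.0, 374.0], 0.77)]
beaker [([313.0, 182.0], [785.0, 127.0], 0
[... 614 characters left out ...]
.0], [793.0, -100.0], 0.96)]
[-0.10352722  0.53976996 -0.42196854  1.64398321  0.25239267  1.01244625
  0.96116977]
[[0.0, 0.95, 0.31, 481.13], [1.0, -0.0, -0.0, 188.58], [-0.0, 0.31, -0.95, 402.74], [0.0, 0.0, 0.0, 1.0]]
mat [([126.0, 187.0], [585.0, -15.0], 0.72)]
hotplate [([427.0, 172.0], [566.0, 372.0], 0.21)]
coater [([258.0, 177.0], [571.0, 157.0], 0.6)]
carrier []
weight []
bottle [([428.0, 172.0], [567.0, 374.0], 0.95), ([486.0, 214.0], [623.0, 459.0], 0.93), ([368.0, 159.0], [550.0, 295.0], 0.88)]
chipbox [([437.0, 60.0], [436.0, 366.0], 0.58)]
beaker [([244.0, 317.0], [784.0, 131.0], 0.94)]
dish [([90.0, 316.0], [783.0, -99.0], 0.93), ([427.0, 169.0], [562.0, 373.0], 0.44)]
5.9333
```

Run:
```python
import cv2,numpy as np
a=cv2.imread("pics/w0.png");b=cv2.imread("pics/w1.png")
c=np.vstack([a[0:330],b[0:330]]);c=cv2.resize(c,None,fx=.9,fy=.9)
cv2.imwrite("pics/w01.png",c)
```

```text
(no output)
```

View pics/w01.png

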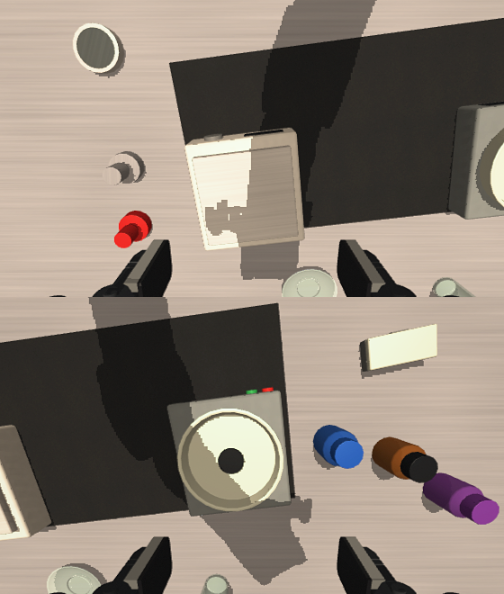

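Run:
```python
from h import *
def load(n): z=np.load(f"pics/{n}.npz");return cv2.cvtColor(cv2.imread(f"pics/{n}.png"),cv2.COLOR_BGR2GRAY),z["T"],z["k"]
def sub(g,p):
    q=np.array([[p]],np.float32);cv2.cornerSubPix(g,q,(6,6),(-1,-1),(3,40,.01));return q[0,0]
C=[]
for n,p in(("w0",(189,70)),("w1",(310,7))):
    g,T,k=load(n);q=sub(g,p);c=plane(T,k,q,3);print(n,q,c);C.append(c)
d=C[1]-C[0];print("len",np.linalg.norm(d));ym=d/np.linalg.norm(d);xm=np.array([ym[1],-ym[0]])
o=sum(C)/2+175*xm;print("yaw",np.arctan2(xm[1],xm[0]),"mat",o,"hp",o-180*ym,"co",o+180*ym)
g,T,k=load("w1");print("coater rim",plane(T,k,(256.7,181),67))
g,T,k=load("w0");
P=[(p[0]/.9,p[1]/.9) for p in((193,157),(291,147),(302,240),(206,249))]
print("plate",[plane(T,k,sub(g,p),63).round(1).tolist() for p in P],np.mean([plane(T,k,p,63) for p in P],0))
print("carrier",plane(T,k,(107.8,53),16),"weight top",plane(T,k,(113/.9,176/.9),54))
```

```text
w0 [187.37057   69.426796] [ 444.68838332 -298.40342739]
w1 [308.63864    6.104903] [381.37569463 217.02817168]
len 519.3055265098384
yaw 0.1222220649625752 mat [586.7265699  -19.35197869] hp [ 608.67180904 -198.00921051] co [564.78133076 159.30525312]
coater rim [561.43469423 160.4883056 ]
plate [[560.8, -268.7], [542.7, -145.2], [667.5, -128.4], [680.0, -254.6]] [ 610.93455386 -196.56781175]
carrier [ 429.24059322 -380.73361893] weight top [ 581.16412986 -366.4599378 ]
```

```bash
cat >> h.py <<'E'
def cen(f,c,name,z,near):
    r=[]
    for d in spotter.silhouettes(c,name):
        v,u=np.nonzero(d["mask"]); p=onplane(f,(u.mean(),v.mean()),z); r.append((p.round(1).tolist(),round(d["p"],2),d["extent"]))
        if np.linalg.norm(p-near)<40: break
    print(name,r); return p if r and np.linalg.norm(p-near)<40 else None
E
python3 - <<'E'
from h import *
D=down(np.pi/2)
robot.movep([581,-366,160],D);f=snap("wrist","c1");cen(f,"wrist","weight",27,(581,-368))
robot.movep([429,-381,140],D);f=snap("wrist","c2");cen(f,"wrist","carrier",8,(429,-381))
a=cv2.imread("pics/c1.png");b=cv2.imread("pics/c2.png");cv2.imwrite("pics/c12.png",np.hstack([a[40:340,90:470],b[40:340,90:470]]))
print(sensors.read_joint_positions())
E
```

```text
weight [([577.3, -368.3], 0.63, [252.8, 164.4, 46.9, 54.5])]
carrier [([429.9, -382.7], 0.96, [247.5, 162.8, 62.9, 65.6])]
[ 0.91378634  0.65909577 -0.37301561  1.81359107  0.33977779  0.72983616
  1.92918051]
```

View pics/c12.png

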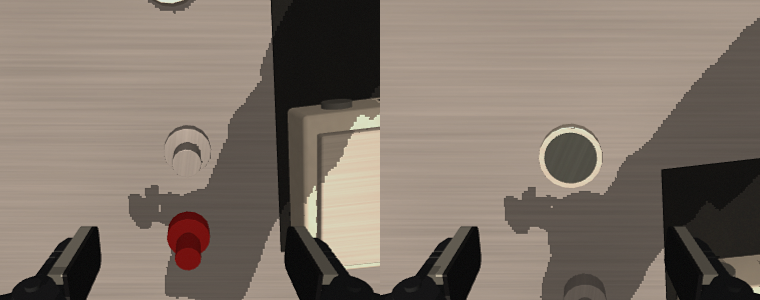

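Run:
```python
from h import *
for n,px,z in(("c1",(277,203),54),("c1",(277,190),18),("c2",(281,197),16)):
    d=np.load(f"pics/{n}.npz");print(plane(d["T"],d["k"],px,z).round(1))
D=down(np.pi/2)
robot.move_l([429.5,-382,3],100);close(40);print("gap",sensors.read_finger_gap(),sensors.read_ee_pos(),sensors.read_wrist_force())
robot.move_l([429.5,-382,130]);print("gap",sensors.read_finger_gap())
robot.movep([609.5,-197.5,130],D);f=snap("wrist","c3");f=snap("side","s3");cen(f,"side","carrier",145,(609,-197));print(sensors.read_t())
cv2.imwrite("pics/c3c.png",np.hstack([cv2.imread("pics/c3.png")[0:420,90:470],cv2.imread("pics/s3.png")[60:480,180:560][:360].copy() if 0 else cv2.imread("pics/s3.png")[:,180:560]]))
```

```text
[ 580.9 -367.9]
[ 579.6 -368.4]
[ 428.6 -382. ]
gap 53.83887703636865 [ 429.66917923 -382.24146918    3.85868032] [-0.63303656  0.34952028  5.48905227]
gap 53.96256897157202
carrier [([596.7, -203.6], 0.55, [323.5, 215.5, 21.4, 24.5])]
12.9083
```

View pics/c3c.png

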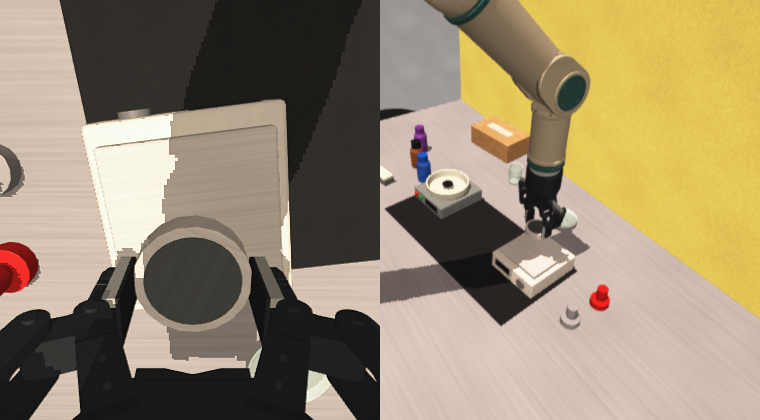

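Run:
```python
from h import *
d=np.load("pics/c3.npz");p=plane(d["T"],d["k"],(282,278),sensors.read_ee_pos()[2]-3.9+16);e=sensors.read_ee_pos();print(p,e)
off=np.clip(p-e[:2],-6,6)
t=np.array([609.5,-197.5])-off*0.7
robot.move_l([*t,80]);robot.move_l([*t,67],40);print(sensors.read_ee_pos(),sensors.read_wrist_force())
robot.move_l([*t,66],20);print(sensors.read_ee_pos(),sensors.read_wrist_force())
let_go();robot.move_l([*t,130],100)
f=snap("wrist","c4");c=cen(f,"wrist","carrier",71,(609,-197));cen(f,"wrist","hotplate",40,(609,-197));print(sensors.read_t())
cv2.imwrite("pics/c4c.png",cv2.imread("pics/c4.png")[60:360,90:470])
```

```text
[ 605.41261468 -199.79289028] [ 608.13072535 -200.39656624  129.81755118]
[ 611.41612321 -197.88552941   66.99150537] [-0.19950106  0.35073409 -1.43441468]
[ 611.41505727 -197.92550742   66.90599518] [-2.20361003  1.66616447  4.72719037]
carrier [([611.6, -197.5], 0.6, [240.7, 184.0, 83.2, 85.6])]
hotplate [([596.3, -198.7], 0.71, [168.5, 93.3, 211.4, 217.6])]
15.4833
```

View pics/c4c.png

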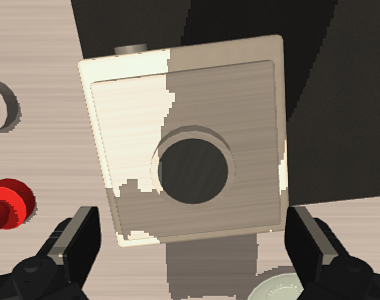

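Run:
```python
from h import *
d=np.load("pics/c4.npz");T,k=d["T"],d["k"]
P=[plane(T,k,(u+90,v+60),63) for u,v in((92,82),(272,60),(285,225),(119,240))]
print(np.round(P,1).tolist(),np.mean(P,0),[np.linalg.norm(P[i]-P[i-1]).round() for i in range(4)])
print("carrier",plane(T,k,(193+90,171+60),79))
```

```text
[[555.7, -262.4], [541.9, -147.3], [661.0, -128.4], [674.1, -253.3]] [ 608.15893523 -197.85075296] [np.float64(119.0), np.float64(116.0), np.float64(121.0), np.float64(126.0)]
carrier [ 611.00188844 -197.20749077]
```

Run:
```python
from h import *
D=down(np.pi/2)
robot.move_l([611,-198,180]);robot.movep([580.2,-368.2,160],D);robot.move_l([580.2,-368.2,60]);robot.move_l([580.2,-368.2,22],60)
close(60);e=sensors.read_ee_pos();print("gap",sensors.read_finger_gap(),e)
robot.move_l([580.2,-368.2,180]);robot.hold(.2);print(sensors.read_finger_gap(),sensors.read_wrist_force())
robot.movep([611.3,-197.3,180],D);robot.hold(.2)
f=snap("wrist","c5");print(sensors.read_ee_pos(),sensors.read_t());cv2.imwrite("pics/c5c.png",cv2.imread("pics/c5.png")[60:420,90:470])
```

```text
gap 22.99261712120474 [ 580.2824147  -368.35890882   22.31388838]
22.43550293576149 [ 0.84412428 -0.1527629  -1.77410606]
[ 610.92378202 -198.99628484  179.80632638] 21.275
```

View pics/c5c.png

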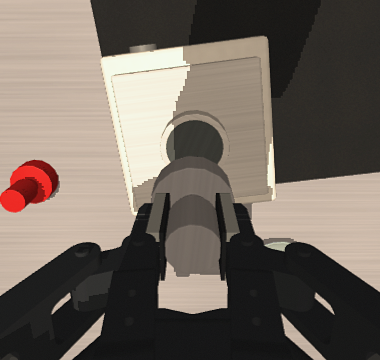

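Run:
```python
from h import *
t=[611.3,-197.3]
robot.move_l([*t,112],100);robot.hold(.2);print(sensors.read_ee_pos())
for z in np.arange(105,97.9,-1):
    robot.move_l([*t,z],20);w=sensors.read_wrist_force()[2];print(z,sensors.read_ee_pos().round(1) if hasattr(sensors.read_ee_pos(),'round') else sensors.read_ee_pos(),round(w,1))
    if w>2: break
let_go();robot.move_l([*t,190],100);robot.hold(.2)
f=snap("wrist","c6");cen(f,"wrist","weight",106,(611,-197));
f=snap("side","s6");print(sensors.read_t())
b=cv2.resize(cv2.imread("pics/s6.png")[190:300,280:400],None,fx=3,fy=3);a=cv2.imread("pics/c6.png")[60:390,90:470];cv2.imwrite("pics/c6c.png",np.hstack([a,b]))
```

```text
[ 611.83247593 -197.43372713  112.80630747]
105.0 [ 611.2 -197.3  104.8] -2.3
104.0 [ 611.3 -197.3  104. ] -2.2
103.0 [ 611.3 -197.3  103. ] -2.4
102.0 [ 611.2 -197.3  101.9] -2.3
101.0 [ 611.5 -197.4  101.4] 0.3
100.0 [ 611.6 -197.4  101.3] 7.5
weight [([608.9, -197.3], 0.92, [254.2, 183.3, 56.6, 64.5])]
26.0917
```

View pics/c6c.png

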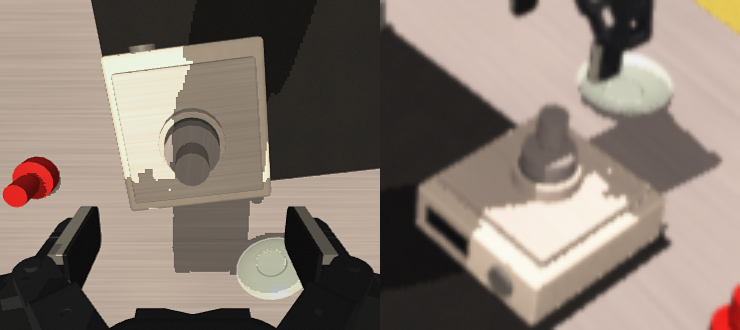

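Run:
```python
from h import *
d=np.load("pics/c6.npz");T,k=d["T"],d["k"];print("knob",plane(T,k,(192+90,169+60),133),"base",plane(T,k,(191.5+90,147+60),97))
D=down(np.pi/2)
robot.movep([530,370,230],D);robot.hold(.2)
f=snap("wrist","c7");
for n,z in(("bottle",47),("chipbox",25)):
    for s in spotter.silhouettes("wrist",n):
        v,u=np.nonzero(s["mask"]);m=f["image"][s["mask"]].mean(0).round()
        W=np.array([onplane(f,p,z) for p in zip(u[::3],v[::3])],np.float32)
        print(n,round(s["p"],2),s["extent"],"rgb",m,cv2.minAreaRect(W))
spots(f,"wrist",[("bottle",0),("chipbox",0)])
cv2.imwrite("pics/c7c.png",cv2.imread("pics/c7.png"))
```

```text
knob [ 611.87573032 -197.08625532] base [ 608.11059277 -197.48354813]
bottle 0.88 [336.0, 227.4, 47.7, 65.9] rgb [79. 36. 83.] ((621.258056640625, 457.8277893066406), (88.34622192382812, 43.467796325683594), 31.35609245300293)
bottle 0.87 [267.8, 182.3, 42.8, 61.6] rgb [55. 35. 20.] ((568.568359375, 375.2554016113281), (42.811649322509766, 69.18623352050781), 85.3564224243164)
bottle 0.77 [183.4, 171.5, 51.5, 56.7] rgb [ 28.  58. 107.] ((551.0984497070312, 289.89581298828125), (43.87568664550781, 71.34809875488281), 43.35387420654297)
chipbox 0.69 [234.0, 59.2, 84.0, 49.8] rgb [213. 222. 195.] ((433.9814147949219, 363.04193115234375), (36.719017028808594, 79.87165069580078), 11.623051643371582)
chipbox 0.49 [6.8, 134.8, 171.5, 143.1] rgb [108. 104.  86.] ((568.4931640625, 147.77383422851562), (162.53912353515625, 181.5706024169922), 7.273741722106934)
bottle [([350.0, 244.0], [623.0, 455.0], 0.76), ([221.0, 188.0], [549.0, 295.0], 0.68), ([287.0, 201.0], [565.0, 375.0], 0.65)]
chipbox [([277.0, 84.0], [432.0, 363.0], 0.83)]
```

View pics/c7c.png

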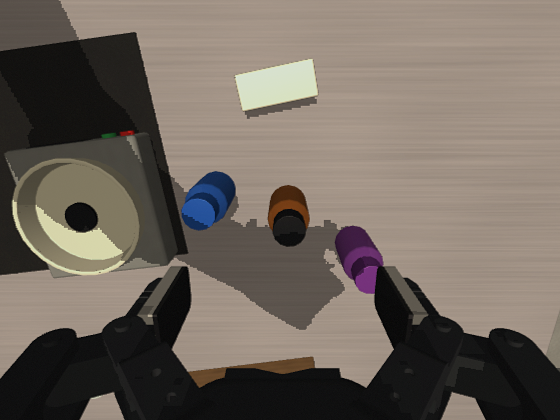

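Run:
```python
from h import *
d=np.load("pics/c7.npz");T,k=d["T"],d["k"]
p=plane(T,k,(290,228),94);print("cap",p,"box",plane(T,k,(277,84),30))
t=np.r_[(p+np.array([566.5,375.2]))/2] if np.linalg.norm(p-[566.5,375.2])<8 else None
print(t);D=down(-0.42)
robot.movep([*t,220],D);robot.move_l([*t,130]);robot.hold(.2);print(sensors.read_ee_pos());robot.move_l([*t,66],60)
print(sensors.read_wrist_force());close(50);print("gap",sensors.read_finger_gap(),sensors.read_ee_pos())
robot.move_l([*t,230]);print("gap",sensors.read_finger_gap())
m=[586.7,-19.4];robot.movep([*m,230],D);robot.move_l([*m,110]);robot.hold(.3);f=snap("wrist","c8");f=snap("side","s8");print(sensors.read_ee_pos(),sensors.read_t())
cv2.imwrite("pics/c8c.png",np.hstack([cv2.imread("pics/c8.png")[:,90:470],cv2.imread("pics/s8.png")[:,90:470]]))
```

```text
cap [562.82506166 376.50503379] box [433.53631278 364.12992116]
[564.66253083 375.85251689]
[565.35296277 376.25403479 131.31585599]
[ 0.54190619 -0.185568    0.28626198]
gap 31.135838256470777 [566.33758811 375.60990375  66.95726776]
gap 30.920592810454227
[586.85628222 -19.40457419 110.35162552] 36.8417
```

View pics/c8c.png

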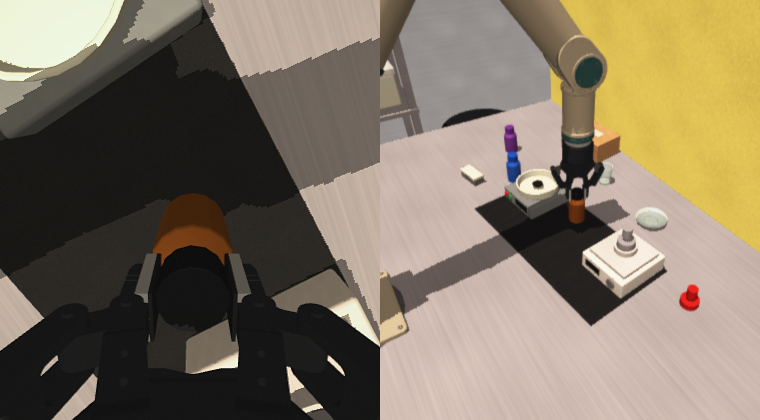

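Run:
```python
from h import *
m=[586.7,-19.4]
robot.move_l([*m,76],80);robot.hold(.2);w0=sensors.read_wrist_force()[2]
for z in np.arange(72,65.9,-1):
    robot.move_l([*m,z],20);w=sensors.read_wrist_force()[2]-w0;print(z,np.round(sensors.read_ee_pos(),1),round(w,1))
    if w>2: break
let_go();robot.move_l([*m,200],100);robot.hold(.2)
f=snap("wrist","c9");cen(f,"wrist","bottle",40,np.array(m));spots(f,"wrist",[("bottle",3)])
D=down(.203);b=[433.8,363.6]
robot.movep([*b,150],D);robot.hold(.2);f=snap("wrist","c10")
for s in spotter.silhouettes("wrist","chipbox"):
    v,u=np.nonzero(s["mask"]);print(s["p"],cv2.minAreaRect(np.array([onplane(f,p,25) for p in zip(u[::3],v[::3])],np.float32)))
print(sensors.read_joint_positions(),sensors.read_t())
cv2.imwrite("pics/c910.png",np.hstack([cv2.imread("pics/c9.png")[:,90:470],cv2.imread("pics/c10.png")[:,90:470]]))
```

```text
72.0 [586.6 -19.4  71.9] -1.9
71.0 [586.7 -19.4  71. ] -0.7
70.0 [586.8 -19.4  70. ] -1.1
69.0 [586.8 -19.5  69.9] 5.9
bottle [([585.1, -23.8], 0.67, [259.9, 158.7, 47.3, 64.3])]
bottle [([281.0, 178.0], [586.0, -17.0], 0.58)]
0.57 ((434.2083740234375, 363.8182067871094), (37.18034744262695, 84.31051635742188), 11.247413635253906)
[-0.74416549  0.61177013 -0.0025006   1.8364546   0.00255221  0.69325001
 -0.54660133] 42.9333
```

View pics/c910.png

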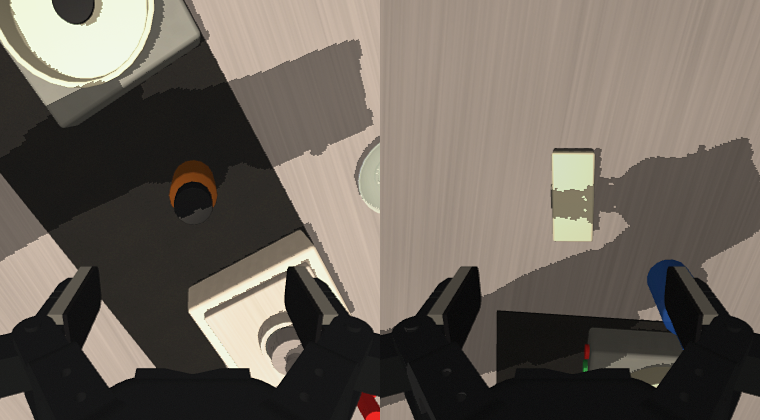

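Run:
```python
from h import *
b=[434,363.8];t=[427,142.6];D2=down(.122)
print(planner.ik([*t,9],D2))
robot.move_l([*b,40],100);robot.hold(.2);robot.move_l([*b,6],50);print(sensors.read_ee_pos(),sensors.read_wrist_force());close(40);g=sensors.read_ee_pos();print("gap",sensors.read_finger_gap(),g)
robot.move_l([*b,160]);print("gap",sensors.read_finger_gap())
robot.movep([*t,160],D2);robot.move_l([*t,30],100);robot.hold(.3);w0=sensors.read_wrist_force()[2];print(sensors.read_ee_pos())
for z in np.arange(13,5.9,-1):
    robot.move_l([*t,z],20);w=sensors.read_wrist_force()[2]-w0;print(z,np.round(sensors.read_ee_pos(),1),round(w,1))
    if w>2: break
let_go();print(sensors.read_wrist_force());robot.move_l([*t,60],60);robot.move_l([*t,220]);robot.hold(.2)
f=snap("wrist","c11")
for s in spotter.silhouettes("wrist","chipbox"):
    v,u=np.nonzero(s["mask"]);print(s["p"],cv2.minAreaRect(np.array([onplane(f,p,28) for p in zip(u[::3],v[::3])],np.float32)))
print(sensors.read_t());cv2.imwrite("pics/c11c.png",cv2.imread("pics/c11.png"))
```

```text
[-0.15835125  0.79194372 -0.3330324   2.20776613  0.95490415  0.28905113
 -1.20951371]
[434.08185301 363.85752296   6.01864089] [ 0.12797506  0.38684052 -0.09266757]
gap 35.295414187289445 [434.22105086 363.93142027   6.38490575]
gap 35.36962586570157Traceback (most recent call last):
  File "<stdin>", line 6, in <module>
workcell.MotionError: the arm cannot follow that straight line within its joint ranges
```

Run:
```python
from h import *
t=[427,142.6];D2=down(.122)
print(sensors.read_ee_pos(),sensors.read_joint_positions().round(2) if hasattr(sensors.read_joint_positions(),'round') else sensors.read_joint_positions(),sensors.read_finger_gap())
for z in (160,130,100,70,50,30,20):
    q=planner.ik([*t,z],D2);print(z,None if q is None else np.round(q,2))
for yaw in(.122,.122+np.pi,.122-np.pi):
    q=planner.ik([*t,9],down(yaw));print(yaw,None if q is None else np.round(q,2))
```

```text
[427.7592771  144.3511127  160.01856039] [-0.38  0.46 -0.01  2.13  0.    0.55 -0.27] 35.548004753614
160 [-0.38  0.46 -0.    2.13  0.    0.55 -0.27]
130 [-0.38  0.52 -0.    2.16  0.01  0.47 -0.27]
100 [-0.38  0.58 -0.    2.18  0.01  0.38 -0.27]
70 [-0.38  0.64 -0.    2.19  0.01  0.31 -0.27]
50 [-0.38  0.68 -0.    2.2   0.01  0.25 -0.27]
30 [-0.53  0.74  0.22  2.21 -0.65  0.25  0.38]
20 [-0.16  0.77 -0.33  2.21  0.87  0.3  -1.13]
0.122 [-0.16  0.79 -0.33  2.21  0.95  0.29 -1.21]
3.263592653589793 [-0.05  0.82 -0.5   2.2   1.13  0.4   1.76]
-3.0195926535897932 [-0.05  0.82 -0.5   2.2   1.13  0.4   1.76]
```

Run:
```python
from h import *
t=[427,142.6];D2=down(.122)
q9=np.array(planner.ik([*t,9],D2))
robot.movep([420,142,230],D2)
q=q9.copy();q[1]-=.4;robot.move_joints(q);print(sensors.read_ee_pos(),sensors.read_finger_gap())
for z in(140,90,60,40,20,9):
    k=planner.ik([*t,z],D2);print(z,None if k is None else np.round(k,2))
robot.movep([*t,120],D2);robot.hold(.2);print(np.round(sensors.read_joint_positions(),2),sensors.read_ee_pos())
try: robot.move_l([*t,40],100);robot.hold(.2);print(sensors.read_ee_pos())
except robot.MotionError as e: print(e)
print(sensors.read_t())
```

```text
[517.76664213 156.96451786 206.77203404] 35.282614969276885
140 [ 0.01  0.55 -0.57  2.14  0.53  0.59 -0.82]
90 [-0.05  0.64 -0.49  2.17  0.67  0.48 -0.94]
60 [-0.09  0.7  -0.44  2.19  0.76  0.41 -1.02]
40 [-0.11  0.73 -0.4   2.2   0.83  0.36 -1.09]
20 [-0.14  0.77 -0.35  2.21  0.9   0.31 -1.16]
9 [-0.16  0.79 -0.33  2.21  0.95  0.29 -1.2 ]
[-0.01  0.59 -0.54  2.15  0.58  0.54 -0.86] [427.92973631 142.9036567  121.07964346]
[427.39644596 142.64400151  40.50067163]
50.9917
```

Run:
```python
from h import *
t=[427,142.6];D2=down(.122)
def go(z,s):
    try: robot.move_l([*t,z],s)
    except robot.MotionError: print("movep",z);robot.movep([*t,z],D2)
go(16,60);robot.hold(.2);w0=sensors.read_wrist_force()[2]
for z in np.arange(12,5.9,-1):
    go(z,20);w=sensors.read_wrist_force()[2]-w0;print(z,np.round(sensors.read_ee_pos(),1),round(w,1))
    if w>2: break
let_go();print(sensors.read_wrist_force(),np.round(sensors.read_ee_pos(),1));go(60,60);go(200,150);robot.hold(.2)
f=snap("wrist","c11")
for s in spotter.silhouettes("wrist","chipbox"):
    v,u=np.nonzero(s["mask"]);print(s["p"],cv2.minAreaRect(np.array([onplane(f,p,28) for p in zip(u[::3],v[::3])],np.float32)))
print(sensors.read_t());cv2.imwrite("pics/c11c.png",cv2.imread("pics/c11.png"))
```

```text
12.0 [426.9 142.5  11.9] -0.6
11.0 [427.  142.6  11. ] 0.0
10.0 [427.  142.6  10. ] -1.3
9.0 [427.1 142.7   9.3] 5.5
[-0.53070789 -0.16581535  1.00447514] [427.  142.6   8.9]
0.76 ((426.7056579589844, 142.05813598632812), (36.85129928588867, 83.08383178710938), 7.076465129852295)
55.775
```

View pics/c11c.png

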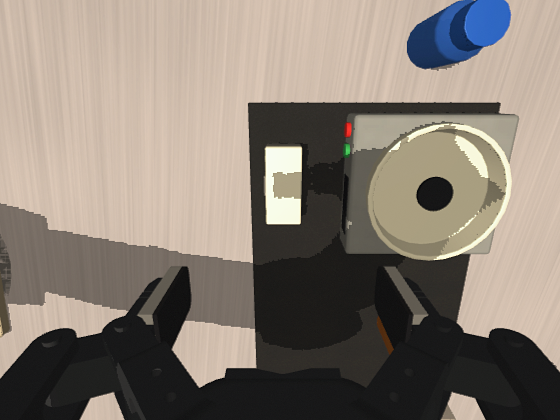

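Run:
```python
from h import *
d=np.load("pics/c11.npz");T,k=d["T"],d["k"]
xm=np.array([np.cos(.122),np.sin(.122)])
a=plane(T,k,(301.5,184),33);e=plane(T,k,(354,184),43);e2=plane(T,k,(345,184),3);print("gap",(e-a)@xm,(e2-a)@xm)
t=[560,-60,260];D=down(np.pi/2)
robot.move_l([420,100,230]);robot.movep([500,40,280],D);robot.hold(.2);f=snap("wrist","z1")
N=[("bottle",3),("weight",79),("coater",3),("hotplate",3),("chipbox",3),("beaker",0),("dish",0),("carrier",63)];spots(f,"wrist",N)
f=snap("side","z2");spots(f,"side",N);f=snap("scene","z3");spots(f,"scene",N)
cv2.imwrite("pics/z12.png",np.hstack([cv2.imread("pics/z1.png")[:,:420],cv2.imread("pics/z2.png")[:,90:470]]))
print(sensors.read_t())
```

```text
gap 49.787306305442804 49.11904417355149
bottle [([239.0, 223.0], [581.0, -20.0], 0.86), ([467.0, 201.0], [549.0, 294.0], 0.56)]
weight [([83.0, 273.0], [617.0, -200.0], 0.82), ([10.0, 276.0], [622.0, -291.0], 0.76), ([341.0, 342.0], [718.0, 118.0], 0.39), ([195.0, 342.0], [719.0, -73.0], 0.36)]
coater [([368.0, 214.0], [568.0, 160.0], 0.81)]
hotplate [([114.0, 241.0], [609.0, -200.0], 0.62)]
chipbox [([362.0, 107.0], [426.0, 141.0], 0.58)]
beaker [([339.0, 340.0], [783.0, 132.0], 0.76)]
dish [([195.0, 342.0], [788.0, -100.0], 0.63)]
carrier [([89.0, 264.0], [613.0, -202.0], 0.77)]
bottle [([228.0, 176.0], [566.0, 298.0], 0.83), ([286.0, 230.0], [584.0, -22.0], 0.63)]
weight [([392.0, 307.0], [599.0, -404.0], 0.94)]
coater [([248.0, 195.0], [570.0, 173.0], 0.93), ([331.0, 247.0], [650.0, -142.0], 0.65)]
hotplate [([333.0, 267.0], [612.0, -199.0], 0.79)]
chipbox [([207.0, 216.0], [424.0, 147.0], 0.9)]
beaker [([312.0, 183.0], [776.0, 122.0], 0.79)]
dish [([362.0, 219.0], [798.0, -97.0], 0.78)]
carrier [([333.0, 246.0], [615.0, -187.0], 0.67)]
bottle [([410.0, 194.0], [607.0, 463.0], 0.92), ([259.0, 212.0], [594.0, -20.0], 0.78), ([349.0, 186.0], [546.0, 280.0], 0.7)]
weight [([196.0, 214.0], [613.0, -202.0], 0.69), ([148.0, 254.0], [718.0, -337.0], 0.49)]
coater [([313.0, 197.0], [569.0, 156.0], 0.62)]
hotplate [([202.0, 222.0], [601.0, -197.0], 0.74)]
chipbox [([302.0, 161.0], [423.0, 150.0], 0.62)]
beaker []
dish [([243.0, 274.0], [785.0, -93.0], 0.79)]
carrier [([199.0, 218.0], [619.0, -198.0], 0.41)]
59.0917
```

View pics/z12.png

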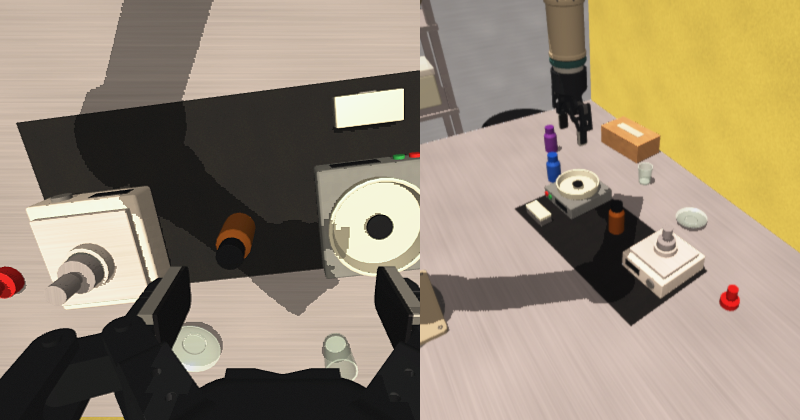

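Run:
```python
from h import *
d=np.load("pics/z1.npz");T,k=d["T"],d["k"];g=cv2.cvtColor(cv2.imread("pics/z1.png"),cv2.COLOR_BGR2GRAY)
for c in(345,360,385): print(c,g[112:180,c].tolist())
xm=np.array([np.cos(.122),np.sin(.122)])
for c,r in((360,127),(360,155),(360,160),(360,165)):print(r,[round(float((plane(T,k,(c,r),z)-[564.5,159.5])@xm),1) for z in(3,33,43)])
d=np.load("pics/c11.npz");g=cv2.cvtColor(cv2.imread("pics/c11.png"),cv2.COLOR_BGR2GRAY);T,k=d["T"],d["k"]
for r in(214,220): print(r,g[r,290:370].tolist())
for c in(265,301.5,343,346,350,354):print(c,[round(float((plane(T,k,(c,218),z)-[564.5,159.5])@xm),1) for z in(3,33,43)])
```

```text
345 [247, 247, 247, 247, 247, 247, 247, 247, 246, 246, 246, 246, 247, 249, 246, 110, 16, 24, 28, 46, 45, 45, 47, 45, 44, 45, 45, 46, 46, 44, 44, 44, 44, 44, 44, 43, 45, 44, 44, 44, 44, 44, 44, 45, 44, 46, 45, 46, 43, 45, 50, 18, 18, 24, 63, 94, 106, 156, 158, 161, 160, 160, 158, 159, 159, 159, 159, 159]
360 [246, 246, 246, 246, 246, 246, 246, 246, 246, 246, 246, 248, 249, 168, 14, 21, 22, 28, 48, 47, 47, 47, 47, 44, 44, 47, 45, 46, 44, 44, 45, 47, 45, 44, 47, 46, 45, 45, 45, 44, 46, 46, 44, 47, 46, 46, 46, 51, 73, 16, 17, 21, 44, 95, 131, 152, 155, 156, 157, 156, 156, 157, 157, 157, 157, 157, 157, 159]
385 [245, 245, 245, 245, 245, 245, 244, 245, 247, 241, 118, 16, 23, 25, 28, 46, 43, 45, 45, 44, 45, 44, 43, 45, 47, 45, 44, 45, 46, 46, 45, 45, 44, 45, 45, 45, 46, 45, 44, 44, 44, 44, 44, 43, 48, 76, 87, 87, 87, 86, 91, 130, 153, 156, 159, 159, 159, 159, 159, 159, 160, 160, 160, 158, 138, 139, 249, 249]
127 [-116.1, -119.1, -120.1]
155 [-80.4, -85.9, -87.8]
160 [-73.8, -79.8, -81.8]
165 [-67.2, -73.6, -75.8]
214 [248, 248, 248, 248, 248, 248, 248, 247, 248, 250, 216, 22, 23, 28, 28, 32, 46, 48, 47, 47, 46, 45, 45, 45, 46, 46, 46, 46, 45, 45, 45, 46, 45, 46, 46, 45, 47, 46, 47, 46, 46, 45, 46, 46, 46, 46, 45, 46, 46, 46, 51, 64, 28, 18, 17, 16, 37, 61, 74, 83, 87, 90, 92, 92, 93, 92, 92, 93, 92, 93, 93, 93, 93, 92, 91, 91, 91, 89, 97, 135]
220 [248, 247, 247, 247, 247, 247, 247, 247, 248, 248, 204, 37, 45, 48, 45, 46, 46, 46, 46, 45, 48, 47, 45, 46, 45, 46, 46, 44, 46, 46, 49, 47, 45, 45, 46, 45, 45, 46, 47, 47, 47, 48, 48, 48, 47, 45, 46, 48, 48, 48, 48, 44, 15, 18, 17, 38, 73, 94, 79, 93, 85, 90, 92, 93, 93, 93, 92, 92, 91, 91, 92, 92, 93, 93, 92, 93, 92, 93, 92, 90]
265 [-159.1, -157.3, -156.7]
301.5 [-118.0, -119.8, -120.5]
343 [-71.3, -77.2, -79.2]
346 [-67.9, -74.2, -76.3]
350 [-63.4, -70.1, -72.3]
354 [-58.9, -66.0, -68.3]
```

```bash
python3 -c "
from workcell import *
print(sensors.read_t(),sensors.read_finger_gap());workorder.finish_job()"
```

```text
59.0917 85.24637277756676
the job is handed in; nothing more can be done
```

I handed the job in at about 59 s of the 112 s allowed. Everything was set out as asked and released, with the gripper open and clear; `finish_job()` gave no verdict.

| Item | Where it ended up, from the last pictures |
|---|---|
| Carrier | About 2 mm from the hot plate's centre |
| Grey steel weight | Upright on the carrier, within about 3 mm of its centre; the red look-alike was left alone |
| Amber bottle | Upright, within about 5 mm of midway by the wrist views; the blue and purple bottles were left alone |
| Chip box | Lid up and parallel to the coater within about 0.01 rad, centred within about 2 mm, about 46 mm clear of the front panel |
| Beaker and dish | Show no movement beyond the detectors' scatter of several mm |

- **Chip box gap:** I set it about 6 mm farther out than the 40 mm asked, still within the 15 mm tolerance, so the opening fingers would not touch the coater. My first rough reading of this gap was 49 mm. Measuring the edges again in two views gave 45–46 mm.
- **Failed move:** One straight-line descent with the chip box was refused because of a joint range. Nothing was disturbed, and I reached the spot from a different arm posture.
- **Disagreements:** In the last check the side and scene cameras' network points were up to about 10 mm off the wrist measurements for the carrier, bottle and chip box. The side camera did not report the stacked weight at all, only the red one. I went by the wrist views.

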